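# Drain the tumbler and check the syrup light gauge with its glass block

### The job

The rinsed metal tumbler is lying in the syrup light gauge and blocks its light path: put it upside down over the drying peg, fully down on the peg's foot, and let go. Then pick up the glass reference block by its two narrow frosted side faces only, never touching its polished windows, and hold it upright and still in the gauge, clear of everything, midway between lamp and sensor, with the light going squarely through the middle of both windows. Finish while still holding it there, and leave everything else on the counter where it stands.

Things in the scene. Friction and masses are not known exactly. Their poses are not given: they have to be found in the camera images.
- gauge: Fixed steel light gauge, turned about the vertical. Origin: centre of its underside. Base plate 150 (x) by 250 (y) by 12 mm. Grey posts 135 mm high, 50 by 30 mm, centred at y = +110 mm (lamp, round lens) and -110 mm (sensor), 190 mm apart inside; lenses 8 mm proud. Between them two 8 mm rails, 36 mm apart, rise 25 degrees towards +x, with a low lip across the lower end.
- light_path (a point): Middle of the light path, midway between lamp and sensor, 105 mm above the counter over the gauge's origin; axes are the gauge's. The light runs level along the gauge's y axis. Straight below, the rails' tops are 57 mm above the counter; at their upper end, 50 mm on along +x, 82 mm.
- tumbler: Straight round aluminium tumbler, 60 mm outside, 100 mm long, wall 3 mm, about 0.13 kg. Origin: centre of the outside of its closed bottom; z runs along its axis towards the open mouth. It starts lying on the gauge's rails between the posts, mouth towards the gauge's -x and 25 degrees below level, against the lip; lift it off upward.
- tumbler_mouth (a point): Centre of the tumbler's open mouth, 100 mm from its bottom.
- peg: Fixed drying peg. Origin: centre of the underside of its round steel foot, 90 mm across and 10 mm high; on it stands a white peg 34 mm across, with tapered tip, its top 75 mm above the counter. It is shorter than the tumbler is deep, so the tumbler's rim rests on the foot.
- peg_foot (a point): Centre of the foot's upper face, 10 mm above the counter, on the peg's axis (z up).
- block: Glass reference block standing on the counter, 80 mm tall, 24 mm (its x) by 40 mm (its y), about 0.2 kg. Origin: centre of its underside, z up. The narrow side faces (24 mm wide, facing +y and -y, 40 mm apart) are frosted over their full height and are the ones to grip. The broad faces (+x and -x) carry the polished windows.
- window_centre (a point): Centre of the block between its two windows, 25 mm above its underside; axes are the block's.
- window_a: Polished window on the block's +x face, 34 mm wide, 40 mm high, standing 2 mm proud, from 5 to 45 mm above the underside; origin at its centre. Not to be touched.
- window_b: The same polished window on the block's -x face. Not to be touched.
- saucer: Bystander: green melamine saucer, 140 mm across, 20 mm high; origin at the centre of its underside. Leave alone.
- jug: Bystander: amber glass syrup jug with chrome lid and handle, 130 mm high, 80 mm across; origin at the centre of its underside. Leave alone.
- dispenser_base: Bystander: weighted steel dispenser base, 130 mm across, 70 mm high; origin at the centre of its underside. Leave alone.
- shaker: Bystander: glass shaker with steel cap, 44 mm across, 85 mm high; origin at the centre of its underside. Leave alone.
- glass_short: Bystander: short open glass, 68 mm across, 75 mm high; origin at the centre of its underside. Leave alone.
- spoon: Bystander: steel spoon, 150 mm long; origin at the centre of its underside when it stands level. Leave alone.
- spring: Bystander: nickel coil spring standing on end, 49 mm across, 60 mm high; origin at the centre of its underside. Leave alone.
Things that resemble listed ones, but are neither listed nor needed, are in the scene too. What is shaped like the peg but green or yellow is not meant.

How it is judged (in metres and radians):
On the way, in this order (a step that is already met when the one before it is completed fails the run):
1. the tumbler stands upside down over the peg, rim on the foot, let go (angle between tumbler's own z axis and vertical above 3 rad and horizontal distance between tumbler and peg below 0.02 m and z of tumbler_mouth in the frame of peg_foot below 0.006 m and contact force between tumbler and the arm below 0.1 N and contact force between tumbler and the fingers below 0.1 N and linear speed of tumbler below 0.03 m/s), for 0.2 s.
2. the block is lifted clear of the counter in the fingers (height (world z) of block above 0.02 m and contact force between block and the fingers above 1 N), for 0.2 s.
At the end, for the whole second after the job is handed in: Tumbler upside down on the peg (20 mm of its axis, 8 deg, mouth within 6 mm of the foot), let go. Block at rest in the fingers, off the gauge, window centre within 9 mm of the light path across and in height, 25 mm along it, upright and square within 8.5 deg (all of step 1 and x of window_centre in the frame of light_path between -0.009 and 0.009 m and y of window_centre in the frame of light_path between -0.025 and 0.025 m and z of window_centre in the frame of light_path between -0.009 and 0.009 m and angle between the x axis of block and the y axis of gauge, either way round below 0.15 rad and angle between block's own z axis and vertical below 0.15 rad and contact force between block and the fingers above 1 N and contact force between block and gauge below 0.1 N and linear speed of block below 0.02 m/s); the arm keeps its last pose, push and grip.
It fails at once if a polished window is touched by the robot (contact force between any of window_a, window_b and the fingers above 0.3 N or contact force between any of window_a, window_b and the arm above 0.3 N).
It fails at once if the block is tipped over (angle between block's own z axis and vertical above 0.7 rad).
It fails at once if a bystander is moved by more than 25 mm (distance of any of saucer, jug, dispenser_base, shaker, glass_short, spoon, spring from where it was at the start of the episode above 0.025 m).
It also fails if it takes over 58 s, if anything falls off the work surface, if the arm or the gripper's body presses on something with over 40 N, if the wrist force passes 120 N, or if a joint passes its speed limit or range.

### The arm

A 6-joint arm with a two-finger parallel gripper is mounted at the origin on the work surface. World frame = base frame: x ahead of the robot, y to its left, z up, the work surface at z = 0. Lengths are in m, angles in degrees, forces in N, time in s.
With the tool pointing down it reaches from about 0.3 to 0.95 m from the base axis. Payload 3.1 kg.
Tool frame: the origin (TCP) lies at the very end of the fingers, on their centre line; the grasp point (between the pads) lies 19 mm behind it; z points along the fingers, y is the line along which they close (so a half turn about z gives the same grasp; the last joint's range is limited). The gripper opens to 85 mm and grips with 20 to 120 N. Pads are 22 mm wide; open, the fingers measure 114 mm over their backs; the gripper's body (76 mm by 85 mm) begins 54 mm behind the grasp point. The pads swing forward as they close: fully open they stand 13 mm farther back than shut.
Start: joints at [70.491, 17.653, 93.61, -0, 68.738, -3.994], TCP at [0.167, 0.602, 0.231] pointing down, gripper open.
Joint ranges: [-175.34, 175.34], [-45.06, 112.39], [2.9, 150.54], [-68.45, 248.45], [3.09, 151.38], [-168.51, 168.51]. Speed limits (degrees/s): [159.86, 159.86, 180, 180, 180, 180].

### API

Orientations are given as [roll, pitch, yaw] about the fixed x, y, z axes, in that order (R = Rz(yaw) Ry(pitch) Rx(roll)).
In Python, from workcell import bot gives the robot as it stands.
- The arm moves only by the tool jog_arm, never from a script. Its argument "plan" is a list of rows, each a list of 2 entries, a list of its own where there are three numbers: the shift along the tool's x, y, z in cm, then the turn about the tool's z in rad. In form: [[[dx, dy, dz], yaw], ...]. A call has 1 to 8 rows; each row shifts and turns the commanded pose from where the row before left it, along the tool's axes as they then stand; what a row does not reach is not made up. A row lasts 1/8 s, in which the tool goes at most 62.5 mm and 10.7 degrees, less where a joint would pass 70% of its speed; a pose out of reach is approached as far as the arm can. A call with a gripper value outside its range is refused whole. "gripper" is the closure, from 0 (fully open) to 1 (shut), set as the call begins (left out, the last holds). The fingers move at their own pace and stop on an object; "squeeze" is the grip in N (left out, the last holds). Time passes only in rows, so rows that do not move let the fingers close. It gives the time, the measured TCP pose, the force, the opening and the grip force at its end, in the units of the state.
- bot.state(): the state, without advancing time (a new reading comes with each control period).
- bot.capture(name): name is "scene" or "top"; returns a dict with "color" (420x560x3 uint8, red, green, blue), "camera_matrix" (3x3 intrinsics, pixels), "origin" and "orientation" of the camera in the world. Camera axes: x right, y down, z forward; pixel columns grow to the right and rows downward; lengths in m; the calibration is good to about 2 mm. A picture is of the moment at which its call begins. There is no depth.
- bot.hand_in(): hands the job in; it is judged then, once.
The state is a dict: "t": time; "q": joint angles; "joint_velocities": joint speeds; "joint_torque": joint torques, N m; "position": TCP position; "orientation": TCP orientation; "ft_force": force on the tool from outside, world axes, zero at the start; "wrist_torque": the same for the moment, N m; "width": opening from 0.0 (shut) to 1.0 (fully open); "grasp_force": force on a finger pad.
Only numpy, scipy, OpenCV 4.12 (cv2) and the standard library are available. Lean on these libraries where they do the work, as an engineer would, in place of code of your own. Each camera call takes 0.05 s, during which the arm holds its last target. There are 200 camera calls.

## Working session

There is one attempt and no reset: what is moved stays moved. The work goes in short steps, Python scripts to look and compute and a tool call to move; the robot and the scene stay as the last step left them, time stands still between calls to the robot, and variables do not carry over. Pictures are saved under pics/ and viewed, at most 10 in all, crops included, and the job is handed in when it is done.

Besides the shell and the picture viewer there is one more tool, called after ">>>" as name(argument=value, ...) on one line, values as JSON. jog_arm: Moves the arm, as the interface text tells. Its arguments: {"type":"object","properties":{"plan":{"type":"array","items":{"type":"array"}},"gripper":{"type":"number"},"squeeze":{"type":"number"}},"required":["plan"]}

```bash
mkdir -p pics; ls
python3 - <<'E'
from workcell import bot
import cv2,numpy as np
for n in("scene","top"):
    c=bot.capture(n); cv2.imwrite(f"pics/{n}0.png",c["color"][:,:,::-1]); print(n,c["camera_matrix"],c["origin"],c["orientation"])
print(bot.state())
E
```

```text
pics
scene [[467.52365801   0.         275.71294729]
 [  0.         467.52365801 217.41363006]
 [  0.           0.           1.        ]] [ 1.19040255 -0.57225929  0.94436368] [-1.33626671e+02 -1.30875659e-01  4.49519796e+01]
top [[385.56148872   0.         282.19955376]
 [  0.         385.56148872 208.7226239 ]
 [  0.           0.           1.        ]] [0.46817969 0.05776928 1.17748108] [-175.67555598    0.62984129  -89.19511519]
{'t': 0.1, 'q': array([ 7.04915256e+01,  1.77021285e+01,  9.36824207e+01, -1.17442212e-05,
        6.87395860e+01, -3.99351359e+00]), 'joint_velocities': array([-0.05521981, -0.12666596, -0.09552176, -0.06449933, -0.0193165 ,
       -0.05733768]), 'joint_torque': array([-6.27870522e-04, -4.16410160e+01, -2.77644002e+01, -8.26388805e-05,
        4.15046394e-03,  7.09364727e-06]), 'position': array([0.16695236, 0.6014977 , 0.23013193]), 'orientation': array([-1.79876165e+02, -8.63430160e-03,  1.64485034e+02]), 'ft_force': array([-0.74203767,  0.72839011,  0.4924701 ]), 'wrist_torque': array([0.01974916, 0.07633715, 0.0077357 ]), 'grasp_force': 0.0, 'width': 0.9971982984127175}
```

View pics/scene0.png

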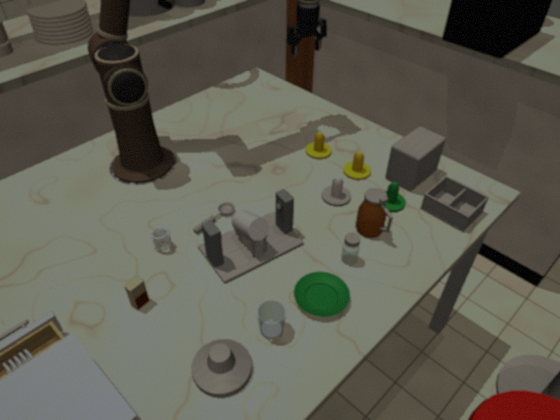

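View pics/top0.png

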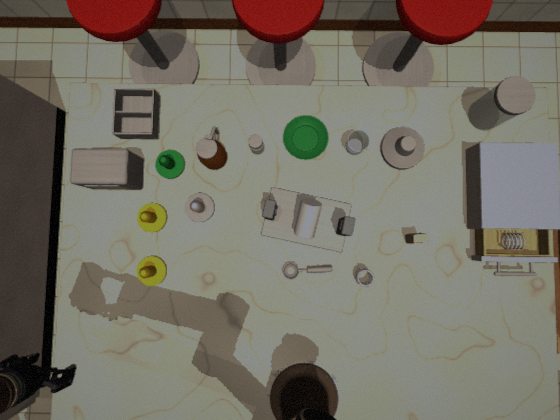

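The scene view shows the gauge with the tumbler at (250,230) and the block at (138,293). In the top view the gauge is at (306,220) and the block at (416,238). There are four peg shapes in the top view: white/grey (200,207), green (170,163), yellow (151,217) and yellow (151,270). The white one on the steel foot fits the description. I'll check it in an enlarged composite.

```bash
cat > h.py <<'E'
import numpy as np,cv2
from scipy.spatial.transform import Rotation as R
from workcell import bot
def ray(c,uv):
    d=np.linalg.inv(c["camera_matrix"])@np.array([uv[0],uv[1],1.])
    return c["origin"],R.from_euler("xyz",c["orientation"],degrees=True).as_matrix()@d
def plane(c,uv,z):
    o,d=ray(c,uv); return o+d*(z-o[2])/d[2]
def proj(c,p):
    v=R.from_euler("xyz",c["orientation"],degrees=True).as_matrix().T@(np.array(p)-c["origin"])
    v=c["camera_matrix"]@v; return v[:2]/v[2]
E
python3 - <<'E'
import cv2,numpy as np
t=cv2.imread("pics/top0.png");s=cv2.imread("pics/scene0.png")
cr=lambda im,x,y,w,h,k:cv2.resize(im[y:y+h,x:x+w],(w*k,h*k),interpolation=cv2.INTER_CUBIC)
A=cr(t,255,180,100,75,4) # 400x300
B=cr(s,195,185,110,90,3);B=cv2.copyMakeBorder(B,0,30,0,70,0)
C=cr(t,180,185,50,50,6);C=cv2.copyMakeBorder(C,0,0,0,0,0)
D=cr(t,400,225,35,30,7);D=cv2.copyMakeBorder(D,0,90,0,0,0)
E=cr(s,120,272,35,43,7)[:300];E=cv2.copyMakeBorder(E,0,300-E.shape[0],0,0,0) 
top=np.hstack([A,B]);bot_=np.hstack([C,D,E]);bot_=cv2.copyMakeBorder(bot_,0,0,0,800-bot_.shape[1],0)
cv2.imwrite("pics/comp.png",np.vstack([top,bot_]))
E
```

```text
(no output)
```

View pics/comp.png

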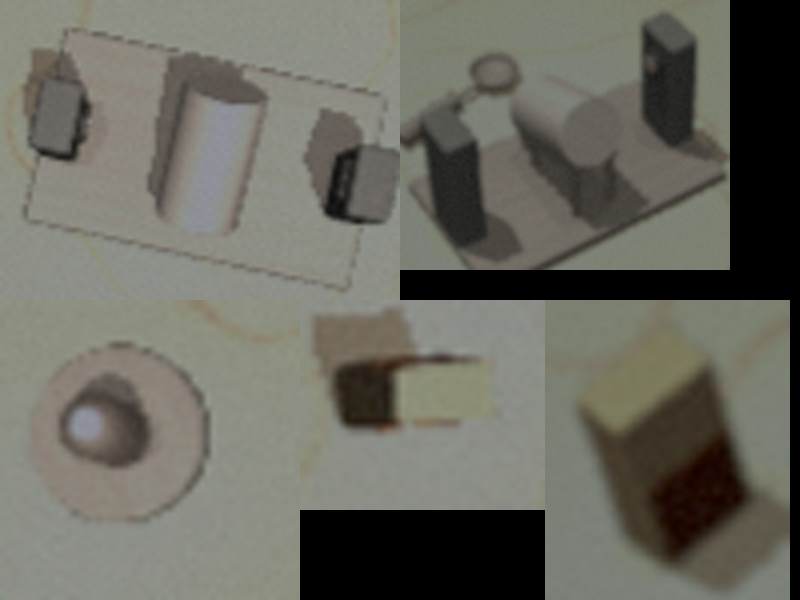

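The composite shows:
- **Peg:** the white peg stands on a steel foot, with the circle centred at about (200,207) in the top view. Confirmed.
- **Gauge:** plate corners in the top view are (272,187.5), (351.2,203.7), (342,252) and (261.7,234.2). The tumbler's closed bottom faces world +x, and the lamp lens is on the +y post.
- **Block:** its window faces +x, and the top face is at about (421,238).

Run:
```python
from h import *
c=bot.capture("top");s=bot.capture("scene")
P=np.array([plane(c,p,.012) for p in [(272,187.5),(351.2,203.7),(342,252),(261.7,234.2)]])
print(P,P.mean(0)); e=(P[0]-P[1]+P[3]-P[2]); print("gauge yaw",np.degrees(np.arctan2(-e[0],e[1])), "sides",np.linalg.norm(P[0]-P[1]),np.linalg.norm(P[1]-P[2]))
g=P.mean(0)
im=c["color"]; print("peg",plane(c,(200,207.1),.01))
# block top
hsv=cv2.cvtColor(im,cv2.COLOR_RGB2HSV)[228:248,405:435]
m=((hsv[...,1]>50)&(hsv[...,2]>120)).astype(np.uint8)
print(m)
cs=max(cv2.findContours(m,0,cv2.CHAIN_APPROX_NONE)[0],key=cv2.contourArea)
r=cv2.minAreaRect(cs);b=cv2.boxPoints(r)+[405,228];print(r)
B=np.array([plane(c,p,.08) for p in b]);print("block",B,B.mean(0),plane(c,(421,238),.08))
# tumbler bottom centre, on vertical plane through gauge axis
o,d=ray(c,(312,203.3))
for z in (.09,.1,.105,.11,.115): print(z,plane(c,(312,203.3),z))
```

```text
[[ 0.62052392  0.10378776  0.012     ]
 [ 0.57414505 -0.13693887  0.012     ]
 [ 0.4282669  -0.10946893  0.012     ]
 [ 0.47820086  0.13260772  0.012     ]] [ 0.52528418 -0.00250308  0.012     ]
gauge yaw -11.281650501577603 sides 0.2451536523607053 0.14844202109850874
peg [0.55792657 0.32219971 0.01      ]
[[0 0 0 0 0 0 0 0 1 0 0 0 0 0 0 0 0 0 0 0 0 0 0 0 0 0 0 0 0 0]
 [0 0 0 0 0 0 0 0 0 0 0 0 0 0 0 0 0 0 0 0 0 0 0 0 0 0 0 0 0 0]
 [0 0 0 0 1 0 0 0 0 0 0 0 0 0 0 0 0 0 0 0 0 0 0 0 0 0 0 0 0 0]
 [0 0 0 0 0 0 0 0 1 0 0 0 0 0 0 0 0 0 0 0 0 0 0 0 0 0 0 0 0 0]
 [0 0 0 0 0 0 0 0 0 0 1 0 0 0 0 0 0 0 0 0 0 0 0 0 0 0 0 0 0 0]
 [0 0 0 0 0 0 0 0 0 0 0 0 0 0 0 0 0 0 0 0 0 0 0 0 0 0 0 0 0 0]
 [0 0 0 0 0 0 0 0 0 0 0 0 0 0 0 0 0 0 0 0 0 0 0 0 0 0 0 0 0 0]
 [0 0 0 0 0 0 0 0 0 0 0 0 0 0 0 0 0 0 0 0 0 0 0 0 0 0 0 0 0 0]
 [0 0 0 0 0 0 0 0 0 0 0 0 0 0 0 0 0 0 0 0 1 0 0 0 0 0 0 0 0 0]
 [0 0 0 0 0 0 0 0 0 0 0 0 0 0 0 0 0 0 0 0 0 0 0 0 0 0 0 0 0 0]
 [0 0 0 0 0 0 0 0 0 0 0 0 0 0 0 0 0 0 0 0 0 0 0 0 0 0 0 0 0 0]
 [0 0 0 0 0 0 0 0 0 0 0 0 0 0 0 0 0 0 0 0 0 0 0 0 0 0 0 0 0 0]
 [0 0 0 0 0 0 0 0 0 0 0 0 0 0 0 0 0
[... 256 characters left out ...]
 0 0 0 0 0 0 0 0 0 0 0]
 [0 0 0 0 0 0 0 0 0 0 0 0 0 0 0 0 0 0 0 0 0 0 0 0 0 0 0 0 0 0]
 [0 0 0 0 0 0 0 0 0 0 0 0 0 0 0 0 0 0 0 0 0 0 0 0 0 0 0 0 0 0]
 [0 0 0 0 0 0 0 0 0 0 0 0 0 0 0 0 0 0 0 0 0 0 0 0 0 0 0 0 0 0]]
((16.0, 14.0), (0.0, 0.0), 0.0)
block [[ 0.46190973 -0.32243993  0.08      ]
 [ 0.46190973 -0.32243993  0.08      ]
 [ 0.46190973 -0.32243993  0.08      ]
 [ 0.46190973 -0.32243993  0.08      ]] [ 0.46190973 -0.32243993  0.08      ] [ 0.47318085 -0.3225863   0.08      ]
0.09 [ 0.56674242 -0.01321875  0.09      ]
0.1 [ 0.56583608 -0.01256598  0.1       ]
0.105 [ 0.56538291 -0.01223959  0.105     ]
0.11 [ 0.56492974 -0.0119132   0.11      ]
0.115 [ 0.56447657 -0.01158681  0.115     ]
```

>>> jog_arm(plan=[[[-3.5, -3.7, 0], -0.075], [[-3.5, -3.7, 0], 0], [[-3.5, -3.7, 0], 0], [[-3.5, -3.7, 0], 0], [[-3.5, -3.7, 0], 0], [[-3.5, -3.7, 0], 0], [[-3.5, -3.7, 0], 0], [[-3.5, -3.7, 0], 0]], gripper=0, squeeze=20)

```text
t: 1.2
position: [0.3816, 0.254, 0.2314]
orientation: [180.0, 0.0, 168.8]
ft_force: [0.5, -0.2, -0.1]
width: 1.001
grasp_force: 0.0
```

>>> jog_arm(plan=[[[-3.5, -3.7, 0], 0], [[-3.5, -3.7, 0], 0], [[-3.5, -3.7, 0], 0], [[-3.5, -3.7, 0], 0], [[-3.5, -3.7, 0], 0], [[0, 0, 0], 0], [[0, 0, 0], 0], [[0, 0, 0], 0]])

```text
t: 2.2
position: [0.5158, 0.0411, 0.231]
orientation: [180.0, -0.1, 168.9]
ft_force: [0.3, -0.3, -0.6]
width: 1.002
grasp_force: 0.0
```

>>> jog_arm(plan=[[[-2.2, -2.1, 0], 0], [[-2.1, -2.0, 0], 0], [[0, 0, 0], 0], [[0, 0, 4], 0], [[0, 0, 4], 0], [[0, 0, 4], 0], [[0, 0, 3.3], 0], [[0, 0, 0], 0]])

```text
t: 3.2
position: [0.5469, -0.0068, 0.0755]
orientation: [-180.0, -0.5, 168.9]
ft_force: [-0.3, 0.9, -0.1]
width: 1.005
grasp_force: 0.0
```

Run:
```python
from h import *
a=bot.capture("scene")["color"][150:290,170:330];b=bot.capture("top")["color"][150:290,230:390]
f=lambda i:cv2.resize(i[:,:,::-1],None,fx=2.5,fy=2.5,interpolation=cv2.INTER_CUBIC)
cv2.imwrite("pics/g1.png",np.hstack([f(a),f(b)]));print(bot.state()["position"])
```

```text
[ 0.55085124 -0.00758468  0.07896248]
```

View pics/g1.png

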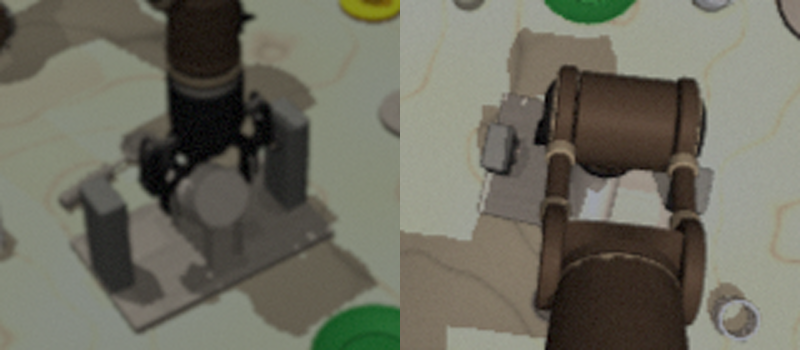

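The scene half shows the fingers straddling the tumbler near its closed bottom at about (215,195). I'll close lightly now.

>>> jog_arm(plan=[[[0, 0, 0], 0], [[0, 0, 0], 0], [[0, 0, 0], 0], [[0, 0, 0], 0], [[0, 0, 0], 0], [[0, 0, 0], 0]], gripper=1, squeeze=20)

```text
t: 4.05
position: [0.553, -0.0067, 0.0812]
orientation: [179.8, 0.2, 168.7]
ft_force: [-1.0, 5.6, 5.4]
width: 0.705
grasp_force: 21.1
```

>>> jog_arm(plan=[[[0, 0, -2], 0], [[0, 0, -3], 0], [[0, 0, -4], 0], [[0, 0, -4], 0], [[0, 0, -2], 0], [[0, 0, 0], 0]])

```text
t: 4.8
position: [0.5527, -0.0088, 0.2316]
orientation: [180.0, 0.4, 168.8]
ft_force: [-0.1, -0.1, -2.7]
width: 0.704
grasp_force: 22.5
```

Run:
```python
from h import *
a=bot.capture("scene")["color"][90:260,150:350]
cv2.imwrite("pics/g2.png",cv2.resize(a[:,:,::-1],None,fx=3,fy=3,interpolation=cv2.INTER_CUBIC))
```

```text
(no output)
```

View pics/g2.png

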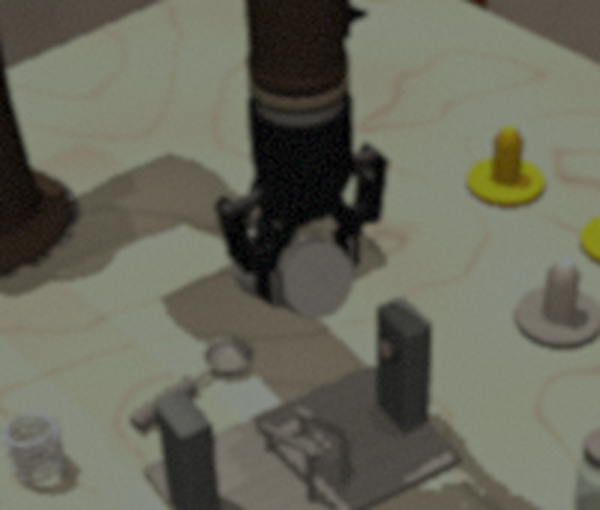

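The tumbler is held but still tilted about 25° (closed disc at (315,275)), so the grip friction stops it swinging. I'll turn it towards the peg and use the peg as a lever to swing the mouth down.

>>> jog_arm(plan=[[[0, 0, 0], 0.172], [[0, 0, 0], 0.172], [[0, 0, 0], 0.172], [[0, 0, 0], 0.172], [[0, 0, 0], 0.172], [[0, 0, 0], 0.172], [[0, 0, 0], 0.172], [[0, 0, 0], 0.172]])

```text
t: 5.85
position: [0.5494, -0.0085, 0.2262]
orientation: [-179.8, -0.0, 89.6]
ft_force: [-0.2, 0.4, -2.1]
width: 0.705
grasp_force: 22.5
```

>>> jog_arm(plan=[[[4.0, 0.1, 0], 0], [[4.0, 0.1, 0], 0], [[4, 0.1, 0], 0], [[4, 0.1, 0], 0], [[3, 0.1, 0], 0], [[0, 0, 0], 0], [[0, 0, 0], 0]])

```text
t: 6.72
position: [0.5551, 0.1807, 0.2268]
orientation: [-179.9, 0.1, 90.0]
ft_force: [0.5, 0.2, -1.8]
width: 0.709
grasp_force: 22.5
```

Run:
```python
from h import *
print(bot.state()["position"],bot.state()["orientation"])
a=bot.capture("scene")["color"][90:260,220:420];b=bot.capture("top")["color"][120:290,150:350]
f=lambda i:cv2.resize(i[:,:,::-1],None,fx=2,fy=2,interpolation=cv2.INTER_CUBIC)
cv2.imwrite("pics/g3.png",np.hstack([f(a),f(b)]))
```

```text
[0.55509305 0.1807278  0.22680035] [-1.79851244e+02  7.95074935e-02  8.99641138e+01]
```

View pics/g3.png

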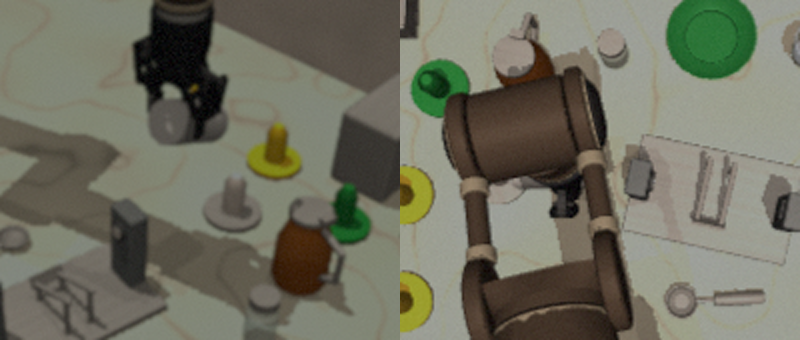

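Tumbler mouth points to +y towards the white peg (peg at scene-crop (235,190)). I'll go down and then swing it against the peg.

>>> jog_arm(plan=[[[0, 0.3, 4], 0], [[0, 0, 4], 0], [[0, 0, 4], 0], [[0, 0, 1.4], 0], [[2, 0, 0], 0], [[2, 0, 0], 0], [[0, 0, 0], 0], [[0, 0, 0], 0]])

```text
t: 7.82
position: [0.5597, 0.2223, 0.0955]
orientation: [179.9, -0.0, 90.0]
ft_force: [-0.5, -0.3, -1.6]
width: 0.705
grasp_force: 22.6
```

>>> jog_arm(plan=[[[1, 0, 0], 0], [[1, 0, 0], 0], [[1, 0, 0], 0], [[0, 0, 0], 0]])

```text
t: 8.32
position: [0.5592, 0.2512, 0.0942]
orientation: [180.0, 0.1, 90.0]
ft_force: [0.9, -3.7, -1.2]
width: 0.704
grasp_force: 22.9
```

>>> jog_arm(plan=[[[1, 0, 0], 0], [[1, 0, 0], 0], [[1, 0, 0], 0], [[1, 0, 0], 0], [[0, 0, 0], 0]])

```text
t: 8.95
position: [0.5591, 0.2922, 0.094]
orientation: [180.0, -0.0, 90.0]
ft_force: [0.7, -2.2, -0.7]
width: 0.703
grasp_force: 24.3
```

Run:
```python
from h import *
a=bot.capture("scene")["color"][120:240,260:420]
cv2.imwrite("pics/g4.png",cv2.resize(a[:,:,::-1],None,fx=4,fy=4,interpolation=cv2.INTER_CUBIC))
```

```text
(no output)
```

View pics/g4.png

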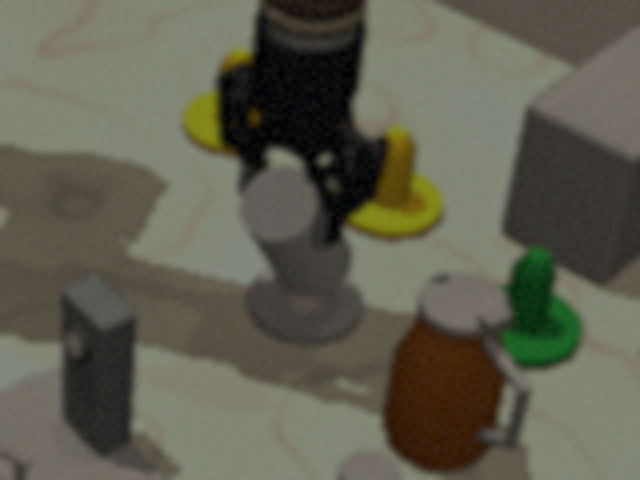

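It works. The tumbler is swinging upright over the white peg: closed bottom at (280,205), mouth over the peg at (310,285). I'll continue.

>>> jog_arm(plan=[[[1, 0, 0], 0], [[1, 0, 0], 0], [[1, 0, 0], 0], [[0.8, 0, 0], 0], [[0, 0, 0], 0], [[0, 0, 0], 0]])

```text
t: 9.75
position: [0.5587, 0.3297, 0.0939]
orientation: [-179.9, -0.0, 89.9]
ft_force: [-0.1, -2.5, -3.0]
width: 0.708
grasp_force: 25.1
```

>>> jog_arm(plan=[[[0.3, 0, 0], 0], [[0, 0, 0], 0], [[-0.5, 0, 0.5], 0], [[-0.5, 0, 0.5], 0], [[0, 0, 0.5], 0], [[0, 0, 0.3], 0], [[0, 0, 0], 0]])

```text
t: 10.62
position: [0.5592, 0.3228, 0.0765]
orientation: [180.0, -0.0, 89.9]
ft_force: [0.1, 0.4, 1.9]
width: 0.706
grasp_force: 25.2
```

Run:
```python
from h import *
a=bot.capture("scene")["color"][120:240,260:420]
cv2.imwrite("pics/g5.png",cv2.resize(a[:,:,::-1],None,fx=4,fy=4,interpolation=cv2.INTER_CUBIC))
```

```text
(no output)
```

View pics/g5.png

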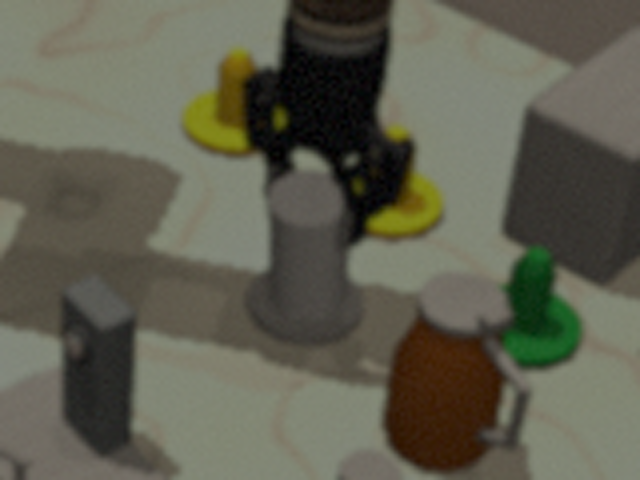

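The tumbler stands nearly vertical on the foot, at (310,260). I'll press slightly, then release and rise.

>>> jog_arm(plan=[[[0, 0, 0.3], 0], [[0, 0, 0], 0]])

```text
t: 10.92
position: [0.5595, 0.3237, 0.0761]
orientation: [180.0, -0.1, 89.9]
ft_force: [-4.1, 1.3, 10.8]
width: 0.707
grasp_force: 26.0
```

>>> jog_arm(plan=[[[0, 0, 0], 0], [[0, 0, 0], 0], [[0, 0, 0], 0], [[0, 0, 0], 0], [[0, 0, -2], 0], [[0, 0, -4], 0], [[0, 0, -5], 0], [[0, 0, -5], 0]], gripper=0)

```text
t: 11.92
position: [0.5593, 0.3224, 0.2363]
orientation: [179.9, -0.0, 89.9]
ft_force: [0.4, 0.5, -0.4]
width: 1.0
grasp_force: 0.0
```

Run:
```python
from h import *
for n,(x0,x1,y0,y1),z in (("top",(400,440,225,252),.08),("scene",(118,160,270,318),.08)):
    c=bot.capture(n);im=cv2.GaussianBlur(c["color"],(0,0),.6).astype(int)[y0:y1,x0:x1]
    rb=im[...,0]-im[...,2]; 
    for t in (32,40,48):
        m=((rb>t)&(im[...,0]>110)).astype(np.uint8)
        cs=max(cv2.findContours(m,0,cv2.CHAIN_APPROX_NONE)[0],key=cv2.contourArea)
        r=cv2.minAreaRect(cs);b=cv2.boxPoints(r)+[x0,y0]
        B=np.array([plane(c,p,z) for p in b]);print(n,t,r[1],r[2],cv2.contourArea(cs),B.mean(0)[:2],plane(c,cs[:,0].mean(0)+[x0,y0],z)[:2])
        e=[B[i+1]-B[i] for i in range(2)];print([ (np.linalg.norm(v).round(4),np.degrees(np.arctan2(v[1],v[0])).round(1)) for v in e])
a=bot.capture("top")["color"][220:258,395:445];b=bot.capture("scene")["color"][265:320,110:165];d=bot.capture("scene")["color"][150:230,300:380]
f=lambda i,k:cv2.resize(i[:,:,::-1],None,fx=k,fy=k,interpolation=cv2.INTER_CUBIC)
A=f(a,8);A=cv2.copyMakeBorder(A,0,550-A.shape[0],0,0,0);D=f(d,3);A[304:544,0:240]=D
Bv=f(b,7);Bv=cv2.copyMakeBorder(Bv,0,550-Bv.shape[0],0,0,0)
cv2.imwrite("pics/b.png",np.hstack([A,Bv]))
```

```text
top 32 (1.0, 0.0) 180.0 0.0 [ 0.4617702  -0.31259032] [ 0.4617702  -0.31259034]
[(np.float64(0.0), np.float64(0.0)), (np.float64(0.0028), np.float64(90.8))]Traceback (most recent call last):
  File "<stdin>", line 7, in <module>
ValueError: max() iterable argument is empty
```

Run:
```python
from h import *
a=bot.capture("top")["color"].astype(int)[231:245,408:432]
print(a[...,0]);print(a[...,0]-a[...,2])
b=bot.capture("scene")["color"].astype(int)[276:300,124:152]
print(b[...,0]-b[...,2])
```

```text
[[138 137 135 136 138 138 136 138 149 163 158 159 162 162 161 160 163 162
  162 161 161 162 160 162]
 [140 137 136 136 136 137 136 135 147 160 155 137 140 152 160 161 163 162
  160 165 163 162 162 159]
 [115 110  99 107 105  97  88  82  94  98  98  84  76  93 113 116 130 141
  158 160 160 160 162 161]
 [ 66  66  66  72  70  71 101 121 129 145 150 146 147 143 150 148 154 158
  160 161 162 163 162 161]
 [ 48  54  54  59  59 101 148 155 158 160 162 160 163 162 160 162 161 162
  163 162 162 161 160 162]
 [ 53  53  52  53  55 107 160 160 162 161 160 158 159 161 161 165 159 162
  162 161 162 162 159 159]
 [ 51  49  53  53  51 100 158 161 164 162 162 162 159 164 164 163 161 160
  161 159 161 163 163 159]
 [ 53  55  53  57  43  97 163 161 161 161 162 163 162 161 161 160 161 161
  159 159 162 160 159 163]
 [ 46  52  52  53  52 102 159 159 161 161 164 159 160 160 160 162 163 161
  162 161 162 164 162 162]
 [ 55  49  51  52  53 104 162 162 159 161 159 161 162 161 161 162 161 160
  162 158 156 161 165 160]
 [ 52  53  53  54  54 102 160 161 164 162 161 161 160 157 159 160 160 160
  160 161 154 16
[... 2802 characters left out ...]
7 25 25 26 23 25 23 24 24 19 23 22 21 22 25 25 30 31 30 13 10
   7  6  7  7]
 [ 5  5  8 16 22 26 23 27 24 21 21 22 22 23 23 23 26 27 27 33 31 31 20 11
   8  7  9  7]
 [ 5  6  7 13 20 27 26 23 24 21 27 23 21 20 23 26 31 31 34 27 32 29 20 13
   8 10  9  5]
 [ 5  4  7 11 17 26 26 25 22 23 21 20 21 26 25 28 36 31 30 30 28 30 21 16
  12 13 11 10]
 [ 4  5  4  8 14 22 26 25 25 23 23 23 25 30 32 29 35 32 33 30 24 30 30 15
  16 15 13 14]
 [ 5  5  5  6 11 19 27 25 27 24 25 24 26 35 28 32 29 29 29 30 31 29 28 20
  14 15 16 17]
 [ 4  5  4  4 10 16 24 24 26 25 27 30 34 34 25 30 29 27 29 32 30 29 30 27
  17 15 16 18]
 [ 4  4  3  4  6 15 23 25 26 27 26 30 40 27 32 31 31 30 27 29 30 28 29 30
  23 17 19 16]]
```

Run:
```python
from h import *
def edge(c,P,o):
    X=np.array([plane(c,(u+o[0],v+o[1]),.08)[:2] for u,v in P]);m=X.mean(0);d=np.linalg.svd(X-m)[2][0]
    print(m.round(4),(np.degrees(np.arctan2(d[1],d[0]))%180).round(1))
s=bot.capture("scene");o=(124,276)
print("-x edge");edge(s,[(9.8,0),(8.5,1),(7.2,2),(6,3),(2,7),(1.1,8),(.3,9)],o)
print("+x edge");edge(s,[(17.8,5),(16.8,6),(16,7),(15.4,8),(14.5,9),(12,10),(11,11),(10,12),(8.6,13),(7.3,14)],o)
print("+y edge");edge(s,[(14.3,0),(15.3,1),(16.7,2),(18,3),(18.7,4)],o)
print("-y edge");edge(s,[(.6,10),(.8,11),(1.2,12),(1.8,13),(2.4,14),(3,15)],o)
t=bot.capture("top");o=(408,231)
for P in ([(6.5,3.2),(18,1.6)],[(6.5,11.4),(18,10.6)],[(5,4),(5,10)],[(19.1,2.5),(19.25,10)]):edge(t,P,o)
a=t["color"][220:258,395:445];b=s["color"][265:320,110:165];d=s["color"][150:230,300:380]
f=lambda i,k:cv2.resize(i[:,:,::-1],None,fx=k,fy=k,interpolation=cv2.INTER_CUBIC)
A=f(a,8);A=cv2.copyMakeBorder(A,0,550-A.shape[0],0,0,0);A[304:544,0:240]=f(d,3)
Bv=f(b,7);Bv=cv2.copyMakeBorder(Bv,0,550-Bv.shape[0],0,0,0)
cv2.imwrite("pics/b.png",np.hstack([A,Bv]))
```

```text
-x edge
[ 0.4591 -0.3241] 104.1
+x edge
[ 0.4855 -0.3195] 98.4
+y edge
[ 0.4725 -0.3011] 3.1
-y edge
[ 0.4745 -0.3429] 167.2
[ 0.4861 -0.3206] 98.7
[ 0.4619 -0.3203] 94.8
[ 0.4729 -0.3001] 179.3
[ 0.4755 -0.34  ] 0.3
```

View pics/b.png

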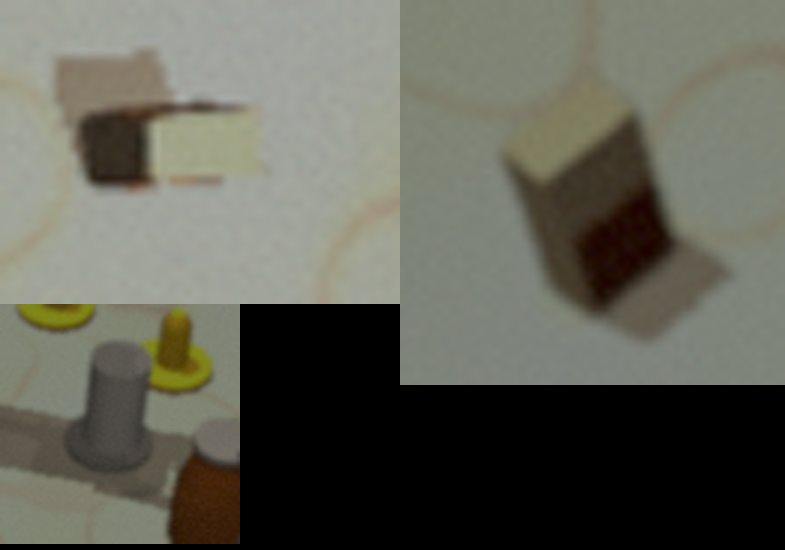

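The tumbler stands upright on the white peg (lower-left inset, (115,410)). The block's long edge runs nearly along world y, with its centre at about (0.474, -0.321) and yaw about +5°. I'll move over it.

>>> jog_arm(plan=[[[-4, -0.6, 0], 0], [[-4.9, -0.6, 0], 0], [[-4.9, -0.6, 0], 0], [[-4.9, -0.6, 0], 0], [[-4.9, -0.6, 0], 0], [[-4.9, -0.6, 0], 0], [[-4.9, -0.6, 0], 0], [[-4.9, -0.6, 0], 0]])

```text
t: 13.18
position: [0.5089, -0.0618, 0.2314]
orientation: [-179.8, -0.0, 89.9]
ft_force: [-0.0, -0.0, -0.7]
width: 1.001
grasp_force: 0.0
```

>>> jog_arm(plan=[[[-4.9, -0.6, 0], 0], [[-4.9, -0.6, 0], 0], [[-4.9, -0.6, 0], 0], [[-4.9, -0.6, 0], 0], [[-4, -0.6, 0], 0], [[0, 0, 0], 0.165], [[0, 0, 0], 0.165], [[0, 0, 0], 0.165]])

```text
t: 14.18
position: [0.4791, -0.2959, 0.2309]
orientation: [-179.7, -0.0, 61.2]
ft_force: [0.2, 0.2, -0.0]
width: 0.998
grasp_force: 0.0
```

>>> jog_arm(plan=[[[0, 0, 0], 0.165], [[0, 0, 0], 0.165], [[0, 0, 0], 0.165], [[0, 0, 0], 0.165], [[0, 0, 0], 0.165], [[0, 0, 0], 0.163], [[0, 0, 0], 0], [[0, 0, 0], 0]])

```text
t: 15.18
position: [0.4799, -0.2961, 0.2322]
orientation: [-179.9, 0.1, 5.1]
ft_force: [0.4, 0.4, 0.6]
width: 0.996
grasp_force: 0.0
```

>>> jog_arm(plan=[[[-0.8, 2.4, 0], 0], [[0, 0, 0], 0], [[0, 0, 5], 0], [[0, 0, 5], 0], [[0, 0, 5], 0], [[0, 0, 3.5], 0], [[0, 0, 0], 0], [[0, 0, 0], 0]])

```text
t: 16.18
position: [0.4757, -0.3215, 0.0495]
orientation: [179.9, -0.1, 5.0]
ft_force: [1.6, -0.1, 1.2]
width: 1.002
grasp_force: 0.0
```

>>> jog_arm(plan=[[[0, 0, 0], 0], [[0, 0, 0], 0], [[0, 0, 0], 0], [[0, 0, 0], 0], [[0, 0, 0], 0], [[0, 0, 0], 0], [[0, 0, 0], 0]], gripper=1, squeeze=45)

```text
t: 17.05
position: [0.4758, -0.322, 0.0499]
orientation: [179.9, -0.1, 5.0]
ft_force: [0.1, 0.4, 6.3]
width: 0.461
grasp_force: 46.5
```

>>> jog_arm(plan=[[[0, 0, -2], 0], [[0, 0, -4], 0], [[0, 0, -4], 0], [[0, 0, -4], 0], [[0, 0, -4], 0], [[0, 0, 0], -0.161], [[0, 0, 0], -0.161], [[0, 0, 0], -0.161]])

```text
t: 18.05
position: [0.4741, -0.3207, 0.2288]
orientation: [-180.0, 0.0, 33.0]
ft_force: [0.2, 0.3, -2.3]
width: 0.461
grasp_force: 45.6
```

>>> jog_arm(plan=[[[0, 0, 0], -0.161], [[0, 0, 0], -0.161], [[0, 0, 0], -0.161], [[0, 0, 0], -0.161], [[0, 0, 0], -0.161], [[0, 0, 0], 0], [[0, 0, 0], 0]])

```text
t: 18.92
position: [0.4744, -0.3209, 0.2284]
orientation: [-180.0, -0.0, 78.6]
ft_force: [-0.5, -0.3, -2.7]
width: 0.457
grasp_force: 45.6
```

Run:
```python
from h import *
s=bot.state();print(s["t"],s["position"],s["orientation"],s["width"],s["grasp_force"])
c=bot.capture("top");im=c["color"]
# gauge plate edges refined: dark outline corners near earlier picks; sample edge points along each side
g=cv2.GaussianBlur(cv2.cvtColor(im,cv2.COLOR_RGB2GRAY),(0,0),.7).astype(float)
C=np.array([(272,187.5),(351.2,203.7),(342,252),(261.7,234.2)]);L=[]
from scipy.ndimage import map_coordinates as mc
for i in range(4):
    a,b=C[i],C[(i+1)%4];t=(b-a)/np.linalg.norm(b-a);n=np.array([-t[1],t[0]]);pts=[]
    for f in np.linspace(.1,.9,33):
        p=a+f*(b-a);k=np.arange(-3,3.01,.1);q=p[:,None]+n[:,None]*k
        v=mc(g,[q[1],q[0]],order=1);pts.append(p+n*k[v.argmin()] )
    W=np.array([plane(c,p,.012)[:2] for p in pts]);vx,vy,x,y=cv2.fitLine(W.astype(np.float32),cv2.DIST_HUBER,0,1e-3,1e-3).ravel()
    L.append((vx,vy,x,y));print(i,np.degrees(np.arctan2(vy,vx))%180,x,y)
def X(a,b):
    s=np.linalg.solve(np.array([[a[0],-b[0]],[a[1],-b[1]]]),[b[2]-a[2],b[3]-a[3]]);return np.array([a[2]+s[0]*a[0],a[3]+s[0]*a[1]])
K=np.array([X(L[i],L[(i+1)%4]) for i in range(4)]);print(K,K.mean(0),[np.linalg.norm(K[i]-K[i-1]) for i in range(4)])
```

```text
18.925 [ 0.47440567 -0.32094039  0.22842838] [-1.79985622e+02 -6.01463023e-03  7.86397309e+01] 0.45746188477035 45.586262941360474
0 78.58628 0.59534 -0.030806407
1 169.68547 0.5042969 -0.11923125
2 78.644325 0.45092562 0.0023117585
3 170.02058 0.5501058 0.123015426
[[ 0.57489455 -0.1320795 ]
 [ 0.4292587  -0.10557485]
 [ 0.47772434  0.13575141]
 [ 0.6237772   0.11005245]] [0.5264137  0.00203738] [np.float32(0.247017), np.float32(0.14802802), np.float32(0.24614483), np.float32(0.14829658)]
```

>>> jog_arm(plan=[[[4, -0.2, 0], 0], [[4.6, -0.2, 0], 0], [[4.6, -0.2, 0], 0], [[4.6, -0.2, 0], 0], [[4.6, -0.2, 0], 0], [[4.6, -0.2, 0], 0], [[4.5, -0.1, 0], 0], [[0, 0, 0], 0]])

```text
t: 19.98
position: [0.5234, -0.0069, 0.2284]
orientation: [180.0, -0.0, 79.0]
ft_force: [-1.1, -1.1, -1.5]
width: 0.463
grasp_force: 45.7
```

>>> jog_arm(plan=[[[0, 0, 0], 0], [[0, 0, 0], 0]])

```text
t: 20.23
position: [0.5231, -0.0107, 0.2282]
orientation: [-180.0, 0.0, 78.7]
ft_force: [0.1, 0.1, -0.8]
width: 0.455
grasp_force: 45.7
```

>>> jog_arm(plan=[[[1.1, 0.1, 0], 0], [[0, 0, 2], 0], [[0, 0, 2], 0], [[0, 0, 2], 0], [[0, 0, 2], 0], [[0, 0, 1.8], 0], [[0, 0, 0], 0], [[0, 0, 0], 0]])

```text
t: 21.22
position: [0.527, 0.0009, 0.1308]
orientation: [179.9, -0.0, 78.8]
ft_force: [0.7, -0.1, -2.4]
width: 0.465
grasp_force: 45.7
```

Run:
```python
from h import *
s=bot.state();print(s["t"],s["position"],s["orientation"],s["width"],s["grasp_force"],s["ft_force"])
c=bot.capture("scene");im=c["color"][:,:,::-1].copy()
# expected block corners given the TCP pose
y=np.radians(s["orientation"][2]);ux=np.array([np.sin(y),-np.cos(y),0]);uy=np.array([np.cos(y),np.sin(y),0])
o=s["position"].copy();o[2]-=.05
big=cv2.resize(im[120:290,170:370],None,fx=4,fy=3.5,interpolation=cv2.INTER_CUBIC)
for z in(0,.08):
  for a in(-1,1):
    for b in(-1,1):
      u,v=proj(c,o+ux*a*.02+uy*b*.012+[0,0,z]);cv2.circle(big,(int((u-170+.5)*4),int((v-120+.5)*3.5)),3,(0,0,255),1)
cv2.imwrite("pics/fin.png",big)
```

```text
21.225 [0.52704083 0.00088657 0.13081889] [ 1.79938212e+02 -9.58284880e-03  7.87567739e+01] 0.464650227687202 45.668519139289856 [ 0.74306248 -0.07166352 -2.36600776]
```

View pics/fin.png

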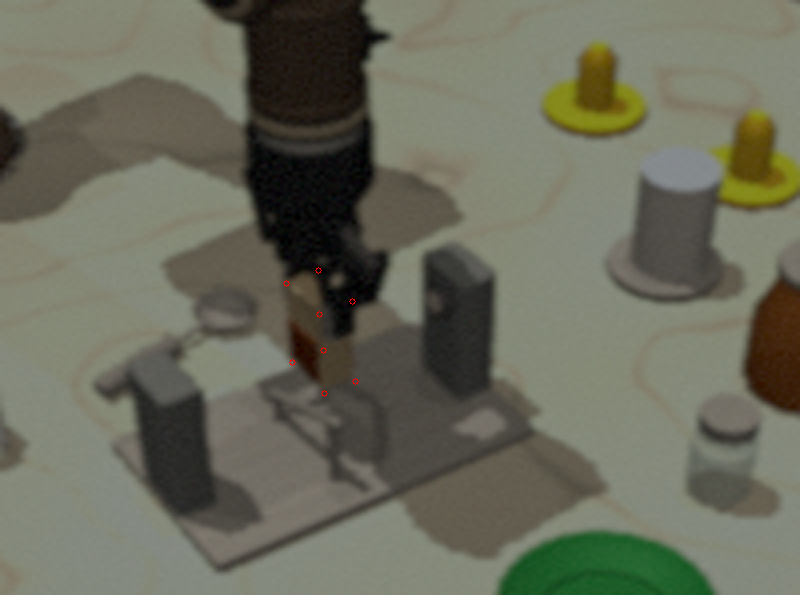

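The block is upright and clear of the rails, midway between the posts, and its corners match the prediction at (322,390). The tumbler stands on the peg at (680,215). Everything is in place, so I'm handing in.

```bash
python3 -c "
from workcell import bot
print(bot.state()['joint_velocities'].round(2)); print(bot.hand_in())"
```

```text
[-0.03 -0.33 -0.2  -0.01 -0.05 -0.05]
the job is handed in; nothing more can be done
None
```

I handed the job in (no verdict was returned): the tumbler is upside down on the white peg and released, and the block is held by its frosted sides, upright in the middle of the gauge's light path.

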